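Lock off the isolator and renew the power modules in the dock

ROBOT

A 6-joint arm with a two-finger parallel gripper is mounted at the origin on a cart in front of the work surface, level with it; the furniture and walls round the work are solid. World frame = base frame: x ahead of the robot, y to its left, z up, the work surface at z = 0. Lengths are in m, angles in rad, forces in N, time in s.
With the tool pointing down it reaches from about 0.3 to 1 m from the base axis. Payload 5.1 kg.
Tool frame: the origin (TCP) lies midway between the tips of the shut fingers; the grasp point (between the pads) lies 19 mm behind it; z points along the fingers, y is the line along which they close (so a half turn about z gives the same grasp; the last joint's range is limited). The gripper opens to 95 mm and grips with 3 to 60 N. Pads are 20 mm wide; open, the fingers measure 119 mm over their backs; the gripper's body (75 mm by 180 mm) begins 59 mm behind the grasp point.
Start: joints at [-1.294, 0.124, 1.65, -0, 1.367, -0.083], TCP at [0.229, -0.608, 0.215] pointing down, gripper open.
Joint ranges: [-2.61, 2.61], [-1.02, 2.33], [0.03, 2.71], [-1.35, 4.49], [0.32, 2.68], [-2.91, 2.91]. Speed limits (rad/s): [2.57, 2.57, 3.14, 3.14, 3.14, 3.14].

INTERFACE

Orientations are given as a unit quaternion [w, x, y, z].
In Python, from cell import ctrl gives the robot as it stands. The module is installed in compiled form; this text tells all that it offers.
- The arm moves only by the tool send_rows, never from a script. Its argument "motion" is a list of rows, each a list of 7 numbers: the shift along the tool's x, y, z in units of 50 mm (1.0 is 50 mm), then the turn, a rotation vector about the tool's x, y, z in units of 6 degrees (1.0 is 6 degrees), then the opening, from 0 (shut) to 1 (fully open). A call has 1 to 8 rows; each row is the pose to reach, as a shift and turn from the pose commanded when the call began, along the tool's axes at that moment; what a row does not reach only later rows make up. A row lasts 1/10 s, in which the tool goes at most 50 mm and 8.59 degrees, less where a joint would pass 70% of its speed; a pose out of reach is approached as far as the arm can. A call with a gripper value outside its range is refused whole. The fingers move at their own pace and stop on an object; "force" is the grip in N (left out, the last holds). Time passes only in rows, so rows that repeat a pose let the fingers close. It gives the time, the measured TCP pose, the force, the opening and the grip force at its end, in the units of the state.
- ctrl.read_state(): the state, without advancing time (a new reading comes with each control period).
- ctrl.capture(name): name is "scene" or "top" or "wrist"; returns a dict with "image" (480x640x3 uint8, red, green, blue), "K" (3x3 intrinsics, pixels), "origin" and "rotation" of the camera in the world. Camera axes: x right, y down, z forward; pixel columns grow to the right and rows downward; lengths in m; the calibration is good to about 2 mm. A picture is of the moment at which its call begins. There is no depth.
- ctrl.finish_job(): hands the job in; it is judged then, once.
The state is a dict: "t": time; "qpos": joint angles; "joint_velocities": joint speeds; "joint_torque": joint torques, N m; "eef_pos": TCP position; "tcp_rot": TCP orientation; "force": force on the tool from outside, world axes, zero at the start; "torque": the same for the moment, N m; "grip_width": finger opening in m; "gripper_force": force on a finger pad.
Only numpy, scipy, OpenCV 4.12 (cv2) and the standard library are available. Lean on these libraries where they do the work, as an engineer would, in place of code of your own. Each camera call takes 0.05 s, during which the arm holds its last target. There are 200 camera calls.

TASK

First make the dock safe: swing the red isolator handle from on to off and stop it where the hole in its tab lies squarely over the hole in the fixed hasp, so that a padlock could go straight through both. Only then draw every spent module (red grip) forward off its rail and set it flat, right way up, inside the steel tray, and slide every fresh module (green grip) onto a rail of its own from the front until it is fully home and the detent holds it. Leave the isolator lined up for its padlock, and do not disturb the bottles and the flask standing about.

Things in the scene. Friction and masses are not known exactly. Their poses are not given: they have to be found in the camera images.
- fresh_1: Fresh power module, green rib, 90 (its x) x 56 x 34 mm. The rib to pinch, 20 mm thick along x, 50 mm along y, stands across its middle from 34 to 68 mm over the underside. Groove along x below: 27 mm wide, lips 17 mm apart and 4 mm high, roof at 14 mm; rounded ends, side notches for the detent. A half turn makes no difference. 0.22 kg. Origin: centre of underside. Starts on the bench at the left; may be absent.
- fresh_2: Fresh power module, green rib, 90 (its x) x 56 x 34 mm. The rib to pinch, 20 mm thick along x, 50 mm along y, stands across its middle from 34 to 68 mm over the underside. Groove along x below: 27 mm wide, lips 17 mm apart and 4 mm high, roof at 14 mm; rounded ends, side notches for the detent. A half turn makes no difference. 0.22 kg. Origin: centre of underside. Starts on the bench at the left; may be absent.
- fresh_3: Fresh power module, green rib, 90 (its x) x 56 x 34 mm. The rib to pinch, 20 mm thick along x, 50 mm along y, stands across its middle from 34 to 68 mm over the underside. Groove along x below: 27 mm wide, lips 17 mm apart and 4 mm high, roof at 14 mm; rounded ends, side notches for the detent. A half turn makes no difference. 0.22 kg. Origin: centre of underside. Starts on the bench at the left; may be absent.
- spent_1: Spent power module, red rib, 90 (its x) x 56 x 34 mm. The rib to pinch, 20 mm thick along x, 50 mm along y, stands across its middle from 34 to 68 mm over the underside. Groove along x below: 27 mm wide, lips 17 mm apart and 4 mm high, roof at 14 mm; rounded ends, side notches for the detent. A half turn makes no difference. 0.22 kg. Origin: centre of underside. Starts home in a bay; may be absent.
- spent_2: Spent power module, red rib, 90 (its x) x 56 x 34 mm. The rib to pinch, 20 mm thick along x, 50 mm along y, stands across its middle from 34 to 68 mm over the underside. Groove along x below: 27 mm wide, lips 17 mm apart and 4 mm high, roof at 14 mm; rounded ends, side notches for the detent. A half turn makes no difference. 0.22 kg. Origin: centre of underside. Starts home in a bay; may be absent.
- spent_3: Spent power module, red rib, 90 (its x) x 56 x 34 mm. The rib to pinch, 20 mm thick along x, 50 mm along y, stands across its middle from 34 to 68 mm over the underside. Groove along x below: 27 mm wide, lips 17 mm apart and 4 mm high, roof at 14 mm; rounded ends, side notches for the detent. A half turn makes no difference. 0.22 kg. Origin: centre of underside. Starts home in a bay; may be absent.
- dock: Power dock, fixed: base plate 5 mm thick, 264 mm wide, three bays 82 mm apart. Origin on the bench below the middle bay's home point; x along the rails from open front to stop, y left. Plate spans x = -140 to +65 mm, bare in front of the rails. Modules go on and off only by sliding along x, underside on the plate, never from above; clear of the rail with origin at x = -80 mm or less.
- bay_1 (a point): Home point of the left bay, on the plate's top (5 mm over the bench), axes as the dock's: a module is home with its origin here, its x along this x, about 1 mm short of the stop (grey bar 24 mm high). T-rail, every bay: from x = -30 (round nose) to +40 mm; head 24 mm wide, 6 to 11 mm over the plate; stem 14 mm wide.
- bay_2 (a point): Home point of the middle bay, on the plate's top (5 mm over the bench), axes as the dock's: a module is home with its origin here, its x along this x, about 1 mm short of the stop (grey bar 24 mm high). Detent, every bay: spring roller 16 mm across at y = +32 mm beside the module; it resists from x = -52 mm and drops into the notch at home; 5 to 15 N to pass or to draw off.
- bay_3 (a point): Home point of the right bay, on the plate's top (5 mm over the bench), axes as the dock's: a module is home with its origin here, its x along this x, about 1 mm short of the stop (grey bar 24 mm high). Rail and detent as told for the other bays.
- isolator: Isolator (rotary main disconnect), fixed: grey box 116 x 116 x 50 mm with a yellow lid. Origin: centre of its underside, x to the back.
- isolator_handle (a joint): Angle of the red isolator handle, rad: 0 = on (handle points to the isolator's -y, to the right), grows clockwise seen from above; pi/2 = off, handle points to the isolator's -x, with the holes in line. It can be turned past that, to 1.85. It stays where it is left (about 4 N at the grip to move it).
- isolator_axis (a point): Point on the handle's upright turning axis, 59 mm above the bench.
- handle_grip (a point): Point on the axis of the handle's upright round red grip post (18 mm across, top 110 mm above the bench, foot at 64 mm), 20 mm below its top; 52 mm from the turning axis. Pinch from above; it may turn between the fingers.
- handle_hole (a point): Centre of the 12 mm padlock hole in the steel tab at the end of the handle, 80 mm from the turning axis.
- hasp_hole (a point): Centre of the 12 mm hole of the fixed steel hasp lug that sticks out at the isolator's -x side, 80 mm from the turning axis; point given at the height of the handle's tab, which passes over the lug.
- tray: Shallow steel instrument tray, fixed, for the spent modules: outside 136 (its x) x 206 (its y) x 18 mm, inside 128 x 196 mm, floor 2 mm above its origin, which is the centre of its underside. Two modules fit side by side along y, their x along the tray's x.
- dropper_bottle: Brown dropper bottle 36 mm across, 97 mm tall; a bystander. Origin: centre of its underside.
- erlenmeyer: Conical flask with cork, 60 mm across, 108 mm tall; a bystander. Origin: centre of its underside.
- reagent_bottle: Brown reagent bottle with black cap, 62 mm across, 130 mm tall; a bystander. Origin: centre of its underside.
- reagent_bottle_2: Brown reagent bottle with red cap, 62 mm across, 130 mm tall; a bystander. Origin: centre of its underside.

How it is judged:
On the way:
1. the isolator is off with the hole of its tab over the hasp's hole (within 5 mm) (horizontal distance between handle_hole and hasp_hole below 0.005 m), for 0.3 s.
At the end, for the whole second after the job is handed in: Holes in line within 5 mm; each fresh module home on a rail (4 mm along, 6 mm across, 5 mm in height, 0.12 rad); each spent one flat in the tray (centre within 45 x 85 mm of the tray's, on its floor, tilt under 0.15 rad); all released, at rest (horizontal distance between handle_hole and hasp_hole below 0.005 m and ((x of fresh_1 in the frame of bay_1 between -0.004 and 0.004 m and y of fresh_1 in the frame of bay_1 between -0.006 and 0.006 m and z of fresh_1 in the frame of bay_1 between -0.005 and 0.005 m and angle between the x axis of fresh_1 and the x axis of bay_1, either way round below 0.12 rad) or (x of fresh_1 in the frame of bay_2 between -0.004 and 0.004 m and y of fresh_1 in the frame of bay_2 between -0.006 and 0.006 m and z of fresh_1 in the frame of bay_2 between -0.005 and 0.005 m and angle between the x axis of fresh_1 and the x axis of bay_2, either way round below 0.12 rad) or (x of fresh_1 in the frame of bay_3 between -0.004 and 0.004 m and y of fresh_1 in the frame of bay_3 between -0.006 and 0.006 m and z of fresh_1 in the frame of bay_3 between -0.005 and 0.005 m and angle between the x axis of fresh_1 and the x axis of bay_3, either way round below 0.12 rad)) and ((x of fresh_2 in the frame of bay_1 between -0.004 and 0.004 m and y of fresh_2 in the frame of bay_1 between -0.006 and 0.006 m and z of fresh_2 in the frame of bay_1 between -0.005 and 0.005 m and angle between the x axis of fresh_2 and the x axis of bay_1, either way round below 0.12 rad) or (x of fresh_2 in the frame of bay_2 between -0.004 and 0.004 m and y of fresh_2 in the frame of bay_2 between -0.006 and 0.006 m and z of fresh_2 in the frame of bay_2 between -0.005 and 0.005 m and angle between the x axis of fresh_2 and the x axis of bay_2, either way round below 0.12 rad) or (x of fresh_2 in the frame of bay_3 between -0.004 and 0.004 m and y of fresh_2 in the frame of bay_3 between -0.006 and 0.006 m and z of fresh_2 in the frame of bay_3 between -0.005 and 0.005 m and angle between the x axis of fresh_2 and the x axis of bay_3, either way round below 0.12 rad)) and ((x of fresh_3 in the frame of bay_1 between -0.004 and 0.004 m and y of fresh_3 in the frame of bay_1 between -0.006 and 0.006 m and z of fresh_3 in the frame of bay_1 between -0.005 and 0.005 m and angle between the x axis of fresh_3 and the x axis of bay_1, either way round below 0.12 rad) or (x of fresh_3 in the frame of bay_2 between -0.004 and 0.004 m and y of fresh_3 in the frame of bay_2 between -0.006 and 0.006 m and z of fresh_3 in the frame of bay_2 between -0.005 and 0.005 m and angle between the x axis of fresh_3 and the x axis of bay_2, either way round below 0.12 rad) or (x of fresh_3 in the frame of bay_3 between -0.004 and 0.004 m and y of fresh_3 in the frame of bay_3 between -0.006 and 0.006 m and z of fresh_3 in the frame of bay_3 between -0.005 and 0.005 m and angle between the x axis of fresh_3 and the x axis of bay_3, either way round below 0.12 rad)) and x of spent_1 in the frame of tray between -0.045 and 0.045 m and y of spent_1 in the frame of tray between -0.085 and 0.085 m and z of each of spent_1, spent_2, spent_3 in the frame of tray below 0.012 m and angle between each of spent_1, spent_2, spent_3's own z axis and vertical below 0.15 rad and x of spent_2 in the frame of tray between -0.045 and 0.045 m and y of spent_2 in the frame of tray between -0.085 and 0.085 m and x of spent_3 in the frame of tray between -0.045 and 0.045 m and y of spent_3 in the frame of tray between -0.085 and 0.085 m and linear speed of each of fresh_1, fresh_2, fresh_3, spent_1, spent_2, spent_3 below 0.02 m/s); the robot touches nothing.
It fails at once if a spent module is moved by 15 mm, or a fresh one put on a rail, while the isolator handle is not at off (below 1.35 rad) (value of joint isolator_handle below 1.35 rad and (distance of any of spent_1, spent_2, spent_3 from where it was at the start of the episode above 0.015 m or distance between any of fresh_1, fresh_2, fresh_3 and bay_1 below 0.06 m or distance between any of fresh_1, fresh_2, fresh_3 and bay_2 below 0.06 m or distance between any of fresh_1, fresh_2, fresh_3 and bay_3 below 0.06 m)).
It fails at once if a bystander (dropper bottle, flask, reagent bottles) is moved by more than 50 mm or knocked over (distance of any of dropper_bottle, erlenmeyer, reagent_bottle, reagent_bottle_2 from where it was at the start of the episode above 0.05 m or angle between any of dropper_bottle, erlenmeyer, reagent_bottle, reagent_bottle_2's own z axis and vertical above 0.6 rad).
Of spent_1, spent_2, spent_3 only 2 to 2 are there at a start; the rules pass over those that are not, and their reading is None.
Of fresh_1, fresh_2, fresh_3 only 2 to 3 are there at a start; the rules pass over those that are not, and their reading is None.
At some moment in a run one of fresh_1, fresh_2, fresh_3 may be knocked a few centimetres aside while the robot is not near it.
Once in a run the grip may slacken for a moment while it holds something.
It also fails if it takes over 210 s, if anything falls off the work surface, if the arm or the gripper's body presses on something with over 40 N, if the wrist force passes 120 N, or if a joint passes its speed limit or range.

## Working session

There is one attempt and no reset: what is moved stays moved. The work goes in short steps, Python scripts to look and compute and a tool call to move; the robot and the scene stay as the last step left them, time stands still between calls to the robot, and variables do not carry over. Pictures are saved under pics/ and viewed, at most 14 in all, crops included, and the job is handed in when it is done.

Besides the shell and the picture viewer there is one more tool, called as name(argument=value, ...), one argument or row to a line, values as JSON. send_rows: Moves the arm, as the interface text tells. Its arguments: {"type":"object","properties":{"motion":{"type":"array"},"force":{"type":"number"}},"required":["motion"]}

```bash
mkdir -p pics
cat > h.py <<'E'
import numpy as np, cv2
from cell import ctrl
from scipy.spatial.transform import Rotation as R
def snap(cam,name):
    c=ctrl.capture(cam); cv2.imwrite(f'pics/{name}.png',c['image'][:,:,::-1]); np.savez(f'pics/{name}.npz',K=c['K'],o=c['origin'],r=c['rotation']); return c
def w(name,u,v,z):
    c=np.load(f'pics/{name}.npz'); d=np.array(c['r'])@np.linalg.inv(c['K'])@[u,v,1]; o=c['o']; return np.round(o+d*(z-o[2])/d[2],4)
def px(name,p):
    c=np.load(f'pics/{name}.npz'); q=c['K']@(c['r'].T@(np.array(p)-c['o'])); return np.round(q[:2]/q[2],1)
def tool(p):  # world target -> tool shift units
    s=ctrl.read_state(); q=s['tcp_rot']; r=R.from_quat([q[1],q[2],q[3],q[0]])
    return np.round(r.inv().apply(np.array(p)-s['eef_pos'])/.05,3)
E
python3 - <<'E'
from h import *
for c in('scene','top'):
    k=snap(c,c+'0'); print(k['origin'],k['rotation'],k['K'])
s=ctrl.read_state(); print(s)
E
```

```text
[-0.35752145  0.83386211  0.92942364] [ 0.19444645 -0.35765318  0.81218524 -0.41788746] [[592.35424436   0.         314.06554117]
 [  0.         592.35424436 239.69223255]
 [  0.           0.           1.        ]]
[0.35061382 0.05424296 1.58797809] [-0.04379788  0.71068513 -0.70013486  0.05309966] [[558.75255492   0.         318.97509256]
 [  0.         558.75255492 240.24321614]
 [  0.           0.           1.        ]]
{'t': 0.1, 'qpos': array([-1.29357405e+00,  1.24436086e-01,  1.65152774e+00, -4.68287014e-05,
        1.36749888e+00, -8.26149346e-02]), 'joint_velocities': array([-0.00087483,  0.00014252, -0.00511957, -0.00106756, -0.00041671,
        0.00030955]), 'joint_torque': array([ 1.22894253e-04, -4.18880939e+01, -3.61095786e+01,  7.76894856e-02,
        4.61821281e-02, -5.83013889e-05]), 'eef_pos': array([ 0.22867138, -0.60782992,  0.21351816]), 'tcp_rot': array([-9.28373692e-04,  9.83856981e-01,  1.78954089e-01, -1.13657047e-04]), 'force': array([ 0.24909704, -1.25420998,  0.35909637]), 'torque': array([ 0.05189027,  0.0232062 , -0.03645149]), 'gripper_force': 0.0, 'grip_width': 0.09500610089250257}
```

```bash
sed -i "s/r=c\['rotation'\])/r=R.from_quat(np.roll(c['rotation'],-1)).as_matrix())/" h.py
python3 - <<'E'
from h import *
snap('top','top1');snap('scene','scene1')
print(np.load('pics/top1.npz')['r'].round(3))
E
```

```text
[[ 0.014 -0.99   0.137]
 [-1.    -0.016 -0.012]
 [ 0.014 -0.137 -0.991]]
```

View pics/top0.png

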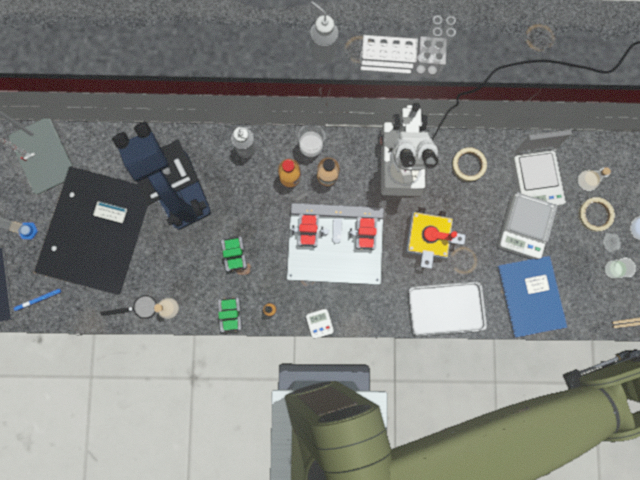

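View pics/scene0.png

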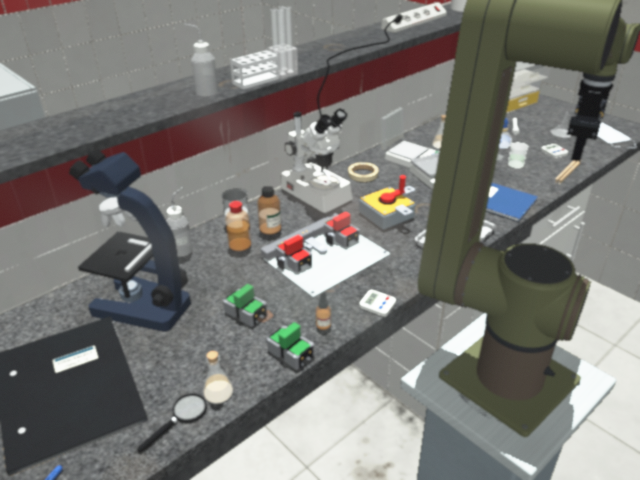

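Run:
```python
from h import *
im=cv2.imread('pics/top1.png')
cv2.imwrite('pics/c1.png',cv2.resize(im[190:340,210:410],None,fx=4,fy=4,interpolation=3))
cv2.imwrite('pics/c2.png',cv2.resize(im[195:345,380:500],None,fx=4,fy=4,interpolation=3))
```

```text
(no output)
```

View pics/c1.png

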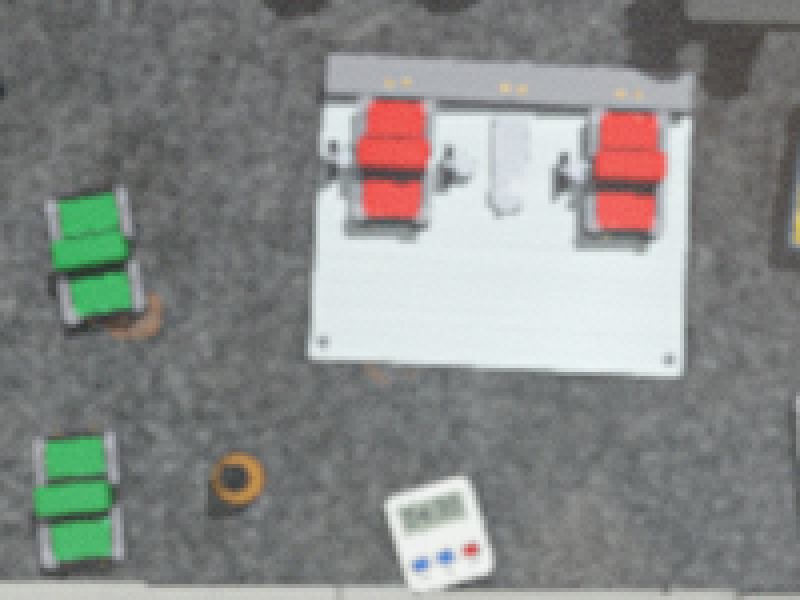

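View pics/c2.png

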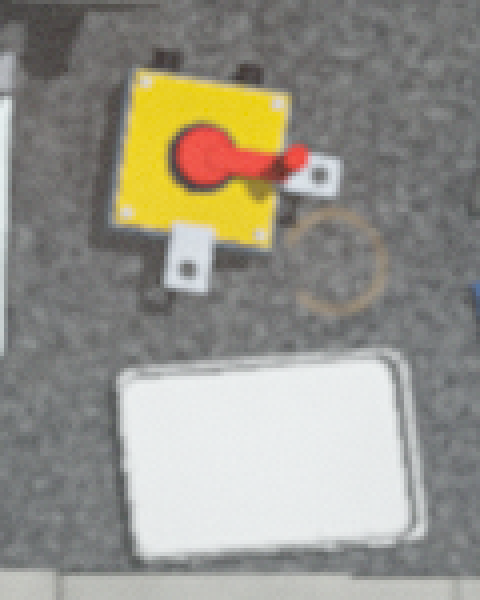

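```bash
cat > m.py <<'E'
from h import *
a=lambda u,v,z:w('top1',210+u/4-.4,190+v/4-.4,z)
b=lambda u,v,z:w('top1',380+u/4-.4,195+v/4-.4,z)
FL,FR=a(310,359,.005),a(683,377,.005); print('front',FL,FR,np.linalg.norm(FL-FR))
d=(FL-FR)/np.linalg.norm(FL-FR); yaw=np.arctan2(-d[0],d[1]); print('dock yaw',yaw)
ex=np.array([np.cos(yaw),np.sin(yaw),0]);ey=np.array([-ex[1],ex[0],0])
D=(FL+FR)/2+.14*ex; print('dock',D)
print('nose',a(505,213,.016),D-.03*ex)
S1,S3=a(394,151,.073),a(630,163,.073); print('spent',S1,S3,'exp',D+.082*ey,D-.082*ey)
for n,q in dict(A=[(91,248),(53,247,),(128,240),(45,200),(125,188),(60,322),(143,310)],B=[(73,497),(36,500),(111,493),(35,440),(115,433),(42,565),(123,558)]).items():
    print(n,[a(*p,.068 if i<3 else .034)[:2] for i,p in enumerate(q)])
print('axis',b(203,157,.075),'hasp',b(188,269,.059),'hole',b(320,176,.064),'post',b(297,156,.11))
t=[b(*p,.018) for p in[(118,370),(408,350),(425,535),(138,558)]];print('tray',t,np.mean(t,0))
for n,q in [('lid',[(137,70),(290,92),(270,246),(112,226)])]: print(n,[b(*p,.05)[:2] for p in q])
E
python3 m.py; python3 -c "
from h import *
print(w('top1',288,168,.12),w('top1',327,168,.12),w('top1',269,307,.09),'flask',w('top1',168,308,.05))"
```

```text
front [0.4561 0.1236 0.005 ] [ 0.4473 -0.1408  0.005 ] 0.2645464042469676
dock yaw -0.03327062311987766
dock [ 0.59162252 -0.01325703  0.005     ]
nose [ 0.561 -0.013  0.016] [ 0.56163912 -0.01225909  0.005     ]
spent [0.5951 0.0661 0.073 ] [ 0.5894 -0.0961  0.073 ] exp [0.59435021 0.06869759 0.005     ] [ 0.58889483 -0.09521165  0.005     ]
A [array([0.5254, 0.2719]), array([0.5257, 0.2979]), array([0.5313, 0.2469]), array([0.5627, 0.3101]), array([0.5721, 0.2545]), array([0.4773, 0.2965]), array([0.4865, 0.2392])]
B [array([0.3567, 0.2781]), array([0.3543, 0.3029]), array([0.3597, 0.2527]), array([0.3954, 0.3107]), array([0.401 , 0.2558]), array([0.3104, 0.3026]), array([0.3159, 0.2474])]
axis [ 0.5822 -0.2698  0.075 ] hasp [ 0.5064 -0.2618  0.059 ] hole [ 0.5719 -0.3531  0.064 ] post [ 0.5785 -0.3256  0.11  ]
tray [array([ 0.4386, -0.2201,  0.018 ]), array([ 0.4556, -0.4251,  0.018 ]), array([ 0.3269, -0.4336,  0.018 ]), array([ 0.3084, -0.233 ,  0.018 ])] [ 0.382375 -0.32795   0.018   ]
lid [array([ 0.647 , -0.2296]), array([ 0.6331, -0.3369]), array([ 0.5242, -0.321 ]), array([ 0.5365, -0.2111])]
[0.7488 0.1226 0.12  ] [0.7507 0.0174 0.12  ] [0.3762 0.1663 0.09  ] flask [0.3703 0.4439 0.05  ]
```

Run:
```python
from h import *
print(tool([.57,-.315,.23]), tool([.40,-.5,.23]))
q=ctrl.read_state()['tcp_rot'];print(R.from_quat(np.roll(q,-1)).as_matrix().round(3))
```

```text
[ 8.452 -3.082 -0.317] [ 3.967 -0.816 -0.321]
[[ 0.936  0.352 -0.   ]
 [ 0.352 -0.936  0.001]
 [ 0.    -0.001 -1.   ]]
```

send_rows(
  motion=[
    [1,-0.2,-0.1,0,0,-1.4,0.6],
    [2,-0.5,-0.2,0,0,-2.8,0.6],
    [3,-0.8,-0.3,0,0,-4.2,0.6],
    [4,-1.2,-0.3,0,0,-5.6,0.6],
    [5,-1.7,-0.3,0,0,-7,0.6],
    [6,-2.2,-0.3,0,0,-8.4,0.6],
    [7,-2.6,-0.3,0,0,-9.8,0.6],
    [8,-3.0,-0.3,0,0,-11.2,0.6],
  ],
)

```text
t: 1.0
eef_pos: [0.53, -0.3453, 0.2296]
tcp_rot: [0.0, 0.718, 0.696, -0.0]
force: [0.6, -1.3, 0.4]
grip_width: 0.0573
gripper_force: 0.0
```

```bash
cat >> h.py <<'E'
def st():
    s=ctrl.read_state(); q=s['tcp_rot']; m=R.from_quat(np.roll(q,-1)).as_matrix()
    print('t',round(s['t'],2),'p',s['eef_pos'].round(4),'psi',round(np.arctan2(m[1,0],m[0,0]),4),'tilt',m[2].round(3),'F',s['force'].round(1),'w',round(s['grip_width'],4),'gf',round(s['gripper_force'],1))
E
python3 - <<'E'
from h import *
st(); c=snap('wrist','w1'); st()
for n,p in dict(post=[.5775,-.3245,.11],axis=[.583,-.271,.07],hole=[.572,-.352,.064],hasp=[.504,-.260,.059]).items(): print(n,px('w1',p))
E
```

```text
t 1.0 p [ 0.53   -0.3453  0.2296] psi 1.5387 tilt [-0. -0. -1.] F [ 0.6 -1.3  0.4] w 0.0573 gf 0.0
t 1.05 p [ 0.5347 -0.34    0.2295] psi 1.5483 tilt [ 0.004  0.004 -1.   ] F [ 1.   3.3 -0.7] w 0.0574 gf 0.0
post [375.9 209.7]
axis [375.6 146.8]
hole [363.4 228.5]
hasp [293.3 138. ]
```

View pics/w1.png

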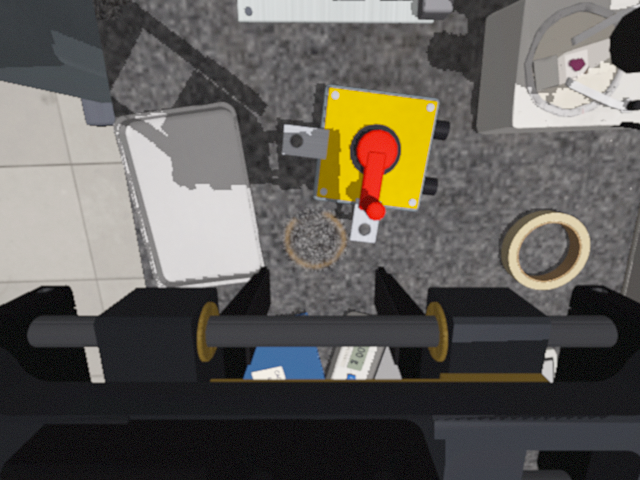

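Run:
```python
from h import *
print('post',w('w1',375,211,.11),'hub',w('w1',377,149,.075),'hole',w('w1',365,229,.064),'hasp',w('w1',297,141,.06))
st();print(tool([.577,-.324,.16]))
```

```text
post [ 0.5767 -0.3257  0.11  ] hub [ 0.5835 -0.273   0.075 ] hole [ 0.5737 -0.3526  0.064 ] hasp [ 0.5076 -0.2629  0.06  ]
t 1.05 p [ 0.5347 -0.34    0.2295] psi 1.5483 tilt [ 0.004  0.004 -1.   ] F [ 1.   3.3 -0.7] w 0.0574 gf 0.0
[0.333 0.834 1.395]
```

send_rows(
  motion=[
    [0.2,0.5,0.4,0,0,0,0.6],
    [0.33,0.84,1.0,0,0,0,0.6],
    [0.33,0.84,1.3,0,0,0,0.6],
    [0.33,0.84,1.4,0,0,0,0.6],
    [0.33,0.84,1.4,0,0,0,0.6],
  ],
)

```text
t: 1.55
eef_pos: [0.5703, -0.3325, 0.1588]
tcp_rot: [-0.001, 0.721, 0.693, -0.0]
force: [-0.2, 0.9, -0.7]
grip_width: 0.0574
gripper_force: 0.0
```

Run:
```python
from h import *
st();print(tool([.5765,-.3245,.077]))
```

```text
t 1.55 p [ 0.5703 -0.3325  0.1588] psi 1.5316 tilt [ 0.001 -0.002 -1.   ] F [-0.2  0.9 -0.7] w 0.0574 gf 0.0
[0.164 0.121 1.635]
```

send_rows(
  motion=[
    [0.16,0.12,0.4,0,0,0,0.6],
    [0.16,0.12,0.9,0,0,0,0.6],
    [0.16,0.12,1.4,0,0,0,0.6],
    [0.16,0.12,1.64,0,0,0,0.6],
    [0.16,0.12,1.64,0,0,0,0.15],
    [0.16,0.12,1.64,0,0,0,0.1],
    [0.16,0.12,1.64,0,0,0,0.1],
    [0.16,0.12,1.64,0,0,0,0.1],
  ],
  force=30,
)

```text
t: 2.35
eef_pos: [0.5787, -0.3251, 0.0796]
tcp_rot: [0.001, 0.721, 0.693, 0.0]
force: [-0.1, -1.0, 0.5]
grip_width: 0.0302
gripper_force: 0.0
```

Run:
```python
from h import *
st()
s=ctrl.read_state();p=s['eef_pos'];ax=np.array([.5833,-.272]);print(np.linalg.norm(p[:2]-ax))
yaw=-.125
m=R.from_quat(np.roll(s['tcp_rot'],-1))
for k in range(1,9):
    th=k*np.pi/16+yaw*-1  # clockwise from -y
    q=ax+.052*np.array([-np.sin(th),-np.cos(th)]); print(k,q.round(4),tool([*q,p[2]])[:2])
```

```text
t 2.35 p [ 0.5787 -0.3251  0.0796] psi 1.5325 tilt [-0.002  0.002 -1.   ] F [-0.1 -1.   0.5] w 0.0302 gf 0.0
0.05334270058790479
1 [ 0.5669 -0.3213] [ 0.067 -0.238]
2 [ 0.5576 -0.3172] [ 0.143 -0.428]
3 [ 0.5492 -0.3113] [ 0.254 -0.598]
4 [ 0.5422 -0.3039] [ 0.397 -0.744]
5 [ 0.5368 -0.2953] [ 0.565 -0.859]
6 [ 0.5332 -0.2858] [ 0.752 -0.94 ]
7 [ 0.5314 -0.2757] [ 0.952 -0.982]
8 [ 0.5317 -0.2655] [ 1.156 -0.984]
```

send_rows(
  motion=[
    [0,0,0,0,0,0,0.05],
    [0,0,0,0,0,0,0.05],
    [0,0,0,0,0,0,0.05],
    [0,0,0,0,0,0,0.05],
  ],
)

```text
t: 2.75
eef_pos: [0.5781, -0.3247, 0.0784]
tcp_rot: [0.0, 0.72, 0.694, -0.0]
force: [-1.2, -0.0, 4.1]
grip_width: 0.0171
gripper_force: 30.0
```

send_rows(
  motion=[
    [0.07,-0.24,0,0,0,0,0.05],
    [0.14,-0.43,0,0,0,0,0.05],
    [0.25,-0.6,0,0,0,0,0.05],
    [0.4,-0.74,0,0,0,0,0.05],
    [0.57,-0.86,0,0,0,0,0.05],
    [0.75,-0.94,0,0,0,0,0.05],
    [0.95,-0.98,0,0,0,0,0.05],
    [1.1,-0.98,0,0,0,0,0.05],
  ],
)

```text
t: 3.55
eef_pos: [0.5348, -0.2713, 0.0785]
tcp_rot: [0.008, 0.721, 0.693, 0.001]
force: [17.6, -15.6, -12.2]
grip_width: 0.0176
gripper_force: 30.0
```

Run:
```python
from h import *
st(); snap('wrist','w2'); st();print(tool([.5317,-.2655,.0796]))
ax=np.array([.5833,-.272]);d=ctrl.read_state()['eef_pos'][:2]-ax;print(np.linalg.norm(d),np.arctan2(-d[0],-d[1]))
im=cv2.imread('pics/w2.png');cv2.imwrite('pics/w2c.png',im)
```

```text
t 3.55 p [ 0.5348 -0.2713  0.0785] psi 1.5309 tilt [-0.009  0.013 -1.   ] F [ 17.6 -15.6 -12.2] w 0.0176 gf 30.0
t 3.6 p [ 0.5351 -0.2705  0.0785] psi 1.5314 tilt [-0.009  0.013 -1.   ] F [ 14.4 -11.   -9.2] w 0.0176 gf 30.0
[ 0.096 -0.071 -0.024]
0.048256909268949724 1.6025346851131752
```

View pics/w2.png

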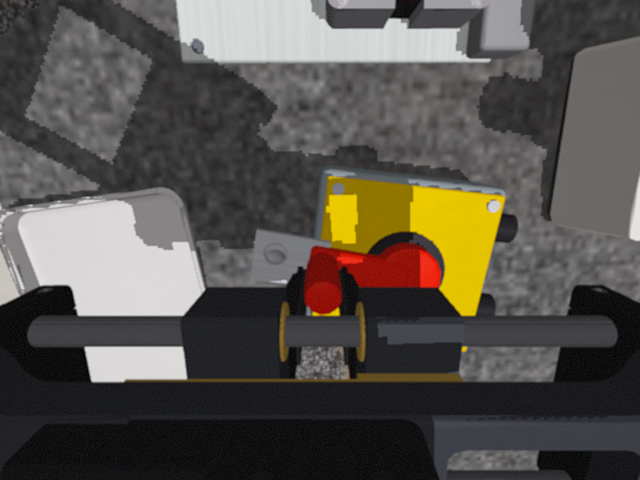

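Run:
```python
from h import *
print('hole',w('w2',276,254,.06),'hub',w('w2',405,275,.075),'corners',w('w2',325,172,.05),w('w2',505,192,.05))
im=cv2.imread('pics/w2.png');cv2.imwrite('pics/w2c.png',cv2.resize(im[200:340,220:460],None,fx=3,fy=3))
```

```text
hole [ 0.5078 -0.2569  0.06  ] hub [ 0.5807 -0.2675  0.075 ] corners [ 0.5388 -0.2111  0.05  ] [ 0.6458 -0.2273  0.05  ]
```

View pics/w2c.png

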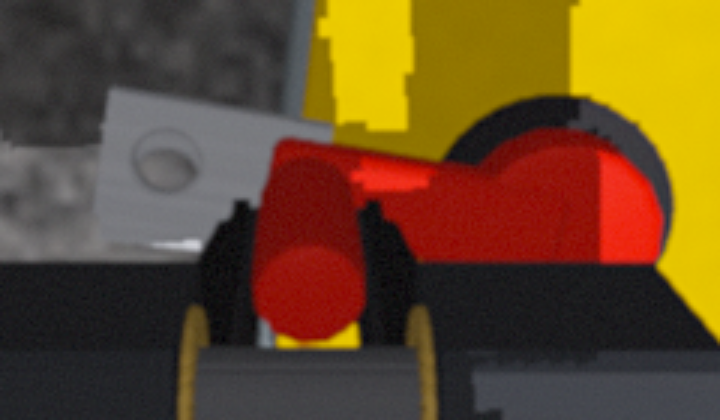

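send_rows(
  motion=[
    [0,0,0,0,0,0,0.5],
    [0,0,0,0,0,0,0.5],
    [0,0,-0.1,0,0,0,0.5],
    [0,0,-0.5,0,0,0,0.5],
    [-0.5,0,-1,0,0,0,0.5],
    [-1,0.3,-1.3,0,0,0,0.5],
    [-1.2,0.3,-1.3,0,0,0,0.5],
    [-1.2,0.3,-1.3,0,0,0,0.5],
  ],
)

```text
t: 4.4
eef_pos: [0.5431, -0.3288, 0.1423]
tcp_rot: [-0.0, 0.721, 0.693, -0.0]
force: [0.1, 0.5, -1.3]
grip_width: 0.0474
gripper_force: 0.0
```

Run:
```python
from h import *
st(); c=snap('wrist','w3'); st()
q=px('w3',[.507,-.262,.06]);print(q)
u,v=(int(q[0])-110,int(q[1])-90); print(u,v); u=max(u,0);v=max(v,0)
im=cv2.imread('pics/w3.png');cv2.imwrite('pics/w3c.png',cv2.resize(im[v:v+150,u:u+200],None,fx=4,fy=4,interpolation=2))
```

```text
t 4.4 p [ 0.5431 -0.3288  0.1423] psi 1.5313 tilt [ 0.    -0.001 -1.   ] F [ 0.1  0.5 -1.3] w 0.0474 gf 0.0
t 4.45 p [ 0.5425 -0.3276  0.1412] psi 1.5318 tilt [ 0.002 -0.002 -1.   ] F [-0.3  0.5 -0.9] w 0.0477 gf 0.0
[270.4 160.8]
160 70
```

View pics/w3c.png

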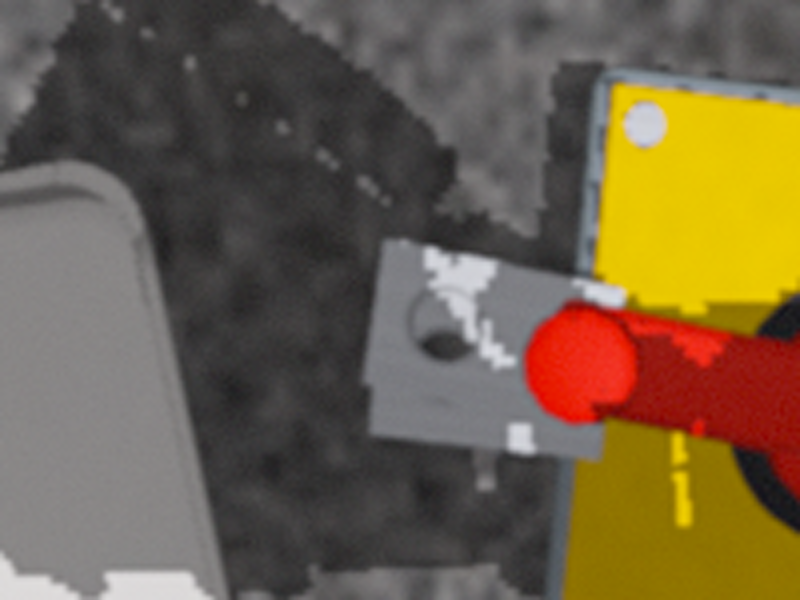

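Run:
```python
from h import *
P=w('w3',305,162,.11);T=w('w3',271.2,150.5,.061)
print('post',P,'tab',T)
for z in(.050,.054,.058): print('lug',w('w3',271.2,162,z))
d=T-P; print(np.linalg.norm(d[:2]),np.arctan2(d[1],-d[0]))
ax=P+ (P-T)/np.linalg.norm((P-T)[:2])*.052;print('axis',ax)
e=w('w3',160+605/4,70+75/4,.05)-w('w3',160+800/4,70+100/4,.05);print('lid yaw',np.arctan2(e[1],-e[0]))
print(w('w3',160+370/4,70+435/4,.056)-w('w3',160+600/4,70+460/4,.056))
st();print(tool(P))
```

```text
post [ 0.5351 -0.2623  0.11  ] tab [ 0.5083 -0.2547  0.061 ]
lug [ 0.506  -0.2631  0.05  ]
lug [ 0.5066 -0.263   0.054 ]
lug [ 0.5072 -0.2629  0.058 ]
0.02785677655436828 0.2763272749750646
axis [ 0.58512732 -0.27648685  0.20146787]
lid yaw 0.15689198431359225
[-0.0435  0.0064  0.    ]
t 4.45 p [ 0.5425 -0.3276  0.1412] psi 1.5318 tilt [ 0.002 -0.002 -1.   ] F [-0.3  0.5 -0.9] w 0.0477 gf 0.0
[ 1.297 -0.198  0.628]
```

Run:
```python
from h import *
print(tool([.534,-.2666,.15]),tool([.534,-.2666,.08]))
```

```text
[ 1.212 -0.218 -0.172] [ 1.209 -0.215  1.228]
```

send_rows(
  motion=[
    [0.2,0,-0.2,0,0,1.4,0.5],
    [0.4,0,-0.2,0,0,2.8,0.5],
    [0.6,-0.1,-0.2,0,0,4.2,0.5],
    [0.8,-0.1,-0.2,0,0,5.6,0.5],
    [1.0,-0.2,-0.2,0,0,7,0.5],
    [1.2,-0.2,-0.2,0,0,8.4,0.5],
    [1.2,-0.2,-0.2,0,0,9.8,0.5],
    [1.2,-0.2,-0.2,0,0,11.2,0.5],
  ],
)

```text
t: 5.25
eef_pos: [0.5344, -0.2655, 0.1505]
tcp_rot: [-0.002, 0.984, 0.177, -0.001]
force: [0.2, -0.0, -0.6]
grip_width: 0.0473
gripper_force: 0.0
```

send_rows(
  motion=[
    [0,0,0,0,0,1.4,0.5],
    [0,0,0,0,0,2.7,0.5],
    [0,0,0,0,0,3.5,0.5],
    [0,0,0,0,0,3.5,0.5],
    [0,0,0,0,0,3.5,0.5],
  ],
)

```text
t: 5.75
eef_pos: [0.535, -0.2666, 0.1513]
tcp_rot: [-0.001, 1.0, -0.002, -0.001]
force: [0.3, -0.5, -0.1]
grip_width: 0.0473
gripper_force: 0.0
```

Run:
```python
from h import *
st();print(tool([.534,-.2666,.08]))
```

```text
t 5.75 p [ 0.535  -0.2666  0.1513] psi -0.0043 tilt [-0.002 -0.001 -1.   ] F [ 0.3 -0.5 -0.1] w 0.0473 gf 0.0
[-0.017  0.002  1.426]
```

send_rows(
  motion=[
    [0,0,0.5,0,0,0,0.5],
    [0,0,1.0,0,0,0,0.5],
    [0,0,1.42,0,0,0,0.4],
    [0,0,1.42,0,0,0,0.05],
    [0,0,1.42,0,0,0,0.05],
    [0,0,1.42,0,0,0,0.05],
    [0,0,1.42,0,0,0,0.05],
    [0,0,1.42,0,0,0,0.05],
  ],
  force=25,
)

```text
t: 6.55
eef_pos: [0.5352, -0.2664, 0.0822]
tcp_rot: [-0.001, 1.0, -0.003, -0.001]
force: [-3.1, 5.3, -1.1]
grip_width: 0.0174
gripper_force: 25.0
```

send_rows(
  motion=[
    [0,0,0,0,0,0,0.05],
    [0,0,0,0,0,0,0.4],
    [0,0,0,0,0,0,0.5],
    [0,0,-0.6,0,0,0,0.5],
    [0,0,-1.2,0,0,0,0.5],
    [-0.6,0,-1.6,0,0,-1.4,0.5],
    [-1.2,0,-1.6,0,0,-2.8,0.5],
    [-1.2,0,-1.6,0,0,-2.8,0.5],
  ],
)

```text
t: 7.35
eef_pos: [0.4747, -0.2681, 0.1637]
tcp_rot: [0.001, 0.99, 0.143, 0.001]
force: [0.2, 0.6, 0.3]
grip_width: 0.0476
gripper_force: 0.0
```

Run:
```python
from h import *
st(); c=snap('wrist','w4')
print(px('w4',[.507,-.262,.06]))
P=np.array(px('w4',[.507,-.262,.06])).astype(int)
u=min(max(P[0]-90,0),440);v=min(max(P[1]-75,0),330);print(u,v)
im=cv2.imread('pics/w4.png');cv2.imwrite('pics/w4c.png',cv2.resize(im[v:v+150,u:u+200],None,fx=4,fy=4,interpolation=2))
```

```text
t 7.35 p [ 0.4747 -0.2681  0.1637] psi 0.2865 tilt [ 0.002  0.003 -1.   ] F [0.2 0.6 0.3] w 0.0476 gf 0.0
[326.6 199.5]
236 124
```

View pics/w4c.png

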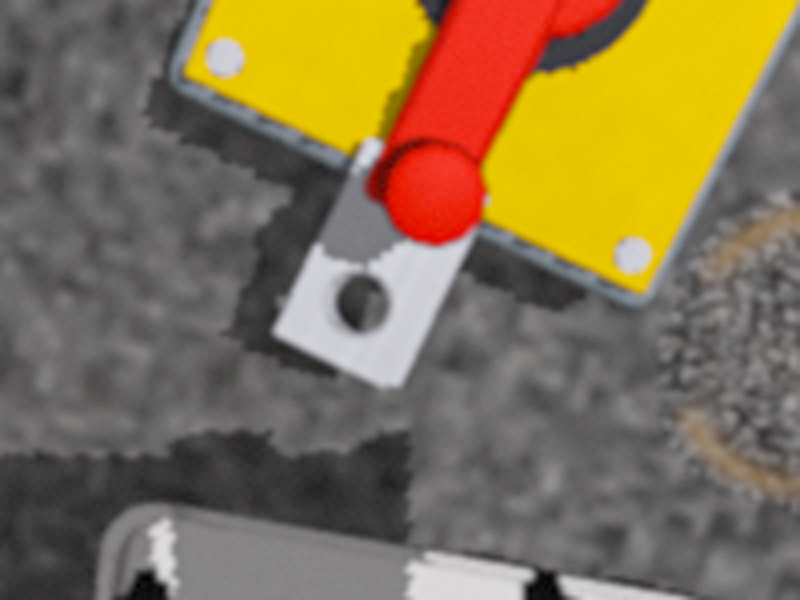

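Run:
```python
from h import *
print(tool([.589,-.0955,.15]))
```

```text
[ 3.14  -2.679  0.262]
```

send_rows(
  motion=[
    [0.3,-0.6,-0.3,0,0,-1.4,0.7],
    [0.8,-1.1,-0.3,0,0,-2.8,0.7],
    [1.3,-1.6,-0.3,0,0,-4.2,0.7],
    [1.9,-2.1,-0.3,0,0,-5.6,0.7],
    [2.5,-2.5,-0.2,0,0,-7,0.7],
    [3.0,-2.68,0,0,0,-8.4,0.7],
    [3.14,-2.68,0.1,0,0,-9.8,0.7],
    [3.14,-2.68,0.26,0,0,-11.2,0.7],
  ],
)

```text
t: 8.2
eef_pos: [0.5911, -0.0934, 0.1487]
tcp_rot: [0.001, 0.743, 0.669, 0.001]
force: [0.4, 1.5, -0.2]
grip_width: 0.0664
gripper_force: 0.0
```

send_rows(
  motion=[
    [0,0,0,0,0,-0.75,0.6],
    [0,0,0,0,0,-0.75,0.6],
    [0,0,0,0,0,-0.75,0.6],
  ],
)

```text
t: 8.5
eef_pos: [0.5894, -0.0944, 0.1488]
tcp_rot: [0.0, 0.719, 0.694, 0.0]
force: [-0.1, -1.2, -0.1]
grip_width: 0.0574
gripper_force: 0.0
```

Run:
```python
from h import *
st();print(tool([.589,-.0955,.045]))
```

```text
t 8.5 p [ 0.5894 -0.0944  0.1488] psi 1.5354 tilt [-0.     0.001 -1.   ] F [-0.1 -1.2 -0.1] w 0.0574 gf 0.0
[-0.022 -0.01   2.076]
```

send_rows(
  motion=[
    [-0.02,-0.01,0.8,0,0,0,0.6],
    [-0.02,-0.01,1.6,0,0,0,0.6],
    [-0.02,-0.01,2.0,0,0,0,0.6],
    [-0.02,-0.01,2.07,0,0,0,0.5],
    [-0.02,-0.01,2.07,0,0,0,0.1],
    [-0.02,-0.01,2.07,0,0,0,0.1],
    [-0.02,-0.01,2.07,0,0,0,0.1],
    [-0.02,-0.01,2.07,0,0,0,0.1],
  ],
  force=50,
)

```text
t: 9.3
eef_pos: [0.5892, -0.0957, 0.0468]
tcp_rot: [0.001, 0.719, 0.695, 0.001]
force: [0.4, 0.8, -0.6]
grip_width: 0.0225
gripper_force: 0.0
```

Run:
```python
from h import *
st();c=snap('wrist','w5');st();print(tool([.589-.09,-.0955+.09*.0333,.045]),tool([.389,-.286,.045]))
```

```text
t 9.3 p [ 0.5892 -0.0957  0.0468] psi 1.5377 tilt [-0.001  0.003 -1.   ] F [ 0.4  0.8 -0.6] w 0.0225 gf 0.0
t 9.35 p [ 0.5892 -0.0957  0.0468] psi 1.5378 tilt [-0.001  0.003 -1.   ] F [ 0.3 -0.4  2.1] w 0.0197 gf 50.0
[ 0.005 -1.806  0.03 ] [-3.936 -3.877  0.026]
```

View pics/w5.png

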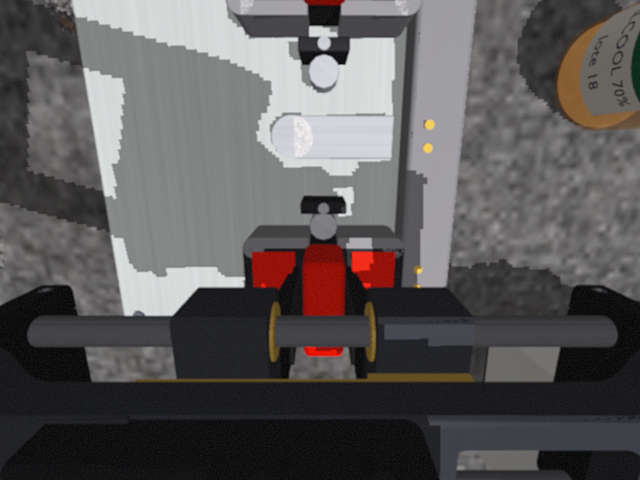

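send_rows(
  motion=[
    [0,-0.2,0,0,0,0,0.1],
    [0,-0.5,0,0,0,0,0.1],
    [0,-0.8,0,0,0,0,0.1],
    [0,-1.1,0,0,0,0,0.1],
    [0,-1.4,0,0,0,0,0.1],
    [0,-1.7,0,0,0,0,0.1],
    [0,-1.9,0,0,0,0,0.1],
    [0,-1.9,0,0,0,0,0.1],
  ],
  force=55,
)

```text
t: 10.15
eef_pos: [0.4928, -0.0926, 0.0467]
tcp_rot: [0.001, 0.719, 0.695, 0.0]
force: [-3.7, 0.3, 9.2]
grip_width: 0.02
gripper_force: 55.0
```

Run:
```python
from h import *
st();c=snap('wrist','w6');hsv=cv2.cvtColor(cv2.imread('pics/w6.png'),cv2.COLOR_BGR2HSV)
def ext(n):
    h=cv2.cvtColor(cv2.imread(f'pics/{n}.png'),cv2.COLOR_BGR2HSV); m=((h[...,0]<10)|(h[...,0]>170)|((h[...,0]>45)&(h[...,0]<75)))&(h[...,1]>130)&(h[...,2]>60)
    col=m[200:380,300:345]; r=np.where(col.sum(1)>25)[0]+200; c=np.where(m[255:330,200:450].sum(0)>40)[0]+200; print(n,r.min(),r.max(),c.min(),c.max())
ext('w5');ext('w6')
ty=.085;c0=np.array([.3824,-.328]);
for s in(1,-1): print('slot',c0+s*.043*np.array([-np.sin(ty),np.cos(ty)]))
p=c0+.043*np.array([-np.sin(ty),np.cos(ty)])
print(tool([*p,.15]))
```

```text
t 10.15 p [ 0.4928 -0.0926  0.0467] psi 1.5377 tilt [-0.001  0.001 -1.   ] F [-3.7  0.3  9.2] w 0.02 gf 55.0
w5 244 355 302 344
w6 244 356 301 343
slot [ 0.3787494  -0.28515524]
slot [ 0.3860506  -0.37084476]
[-3.925 -2.153 -2.064]
```

Run:
```python
from h import *
print(tool([.386,-.371,.13]))
```

```text
[-5.636 -1.952 -1.663]
```

send_rows(
  motion=[
    [0,0,-0.6,0,0,0,0.1],
    [-0.4,-0.3,-1.2,0,0,0,0.1],
    [-1.2,-0.8,-1.66,0,0,-0.3,0.1],
    [-2.0,-1.2,-1.66,0,0,-0.6,0.1],
    [-2.9,-1.6,-1.66,0,0,-0.9,0.1],
    [-3.8,-1.95,-1.66,0,0,-1.1,0.1],
    [-4.7,-1.95,-1.66,0,0,-1.1,0.1],
    [-5.5,-1.95,-1.66,0,0,-1.1,0.1],
  ],
)

```text
t: 11.0
eef_pos: [0.3848, -0.3651, 0.127]
tcp_rot: [-0.001, 0.678, 0.735, 0.0]
force: [1.6, -0.5, -0.9]
grip_width: 0.0197
gripper_force: 55.0
```

send_rows(
  motion=[
    [-0.13,0,0,0,0,0,0.1],
    [-0.13,0,0,0,0,0,0.1],
  ],
)

```text
t: 11.2
eef_pos: [0.3862, -0.3705, 0.1269]
tcp_rot: [-0.002, 0.678, 0.735, 0.0]
force: [-0.5, 0.1, -2.3]
grip_width: 0.0198
gripper_force: 55.0
```

```bash
cat >> h.py <<'E'
def ext(n):
    h=cv2.cvtColor(cv2.imread(f'pics/{n}.png'),cv2.COLOR_BGR2HSV); m=((h[...,0]<10)|(h[...,0]>170)|((h[...,0]>45)&(h[...,0]<75)))&(h[...,1]>130)&(h[...,2]>60)
    col=m[200:380,300:345]; r=np.where(col.sum(1)>25)[0]+200; c=np.where(m[255:330,200:450].sum(0)>40)[0]+200; print(n,r.min(),r.max(),c.min(),c.max())
E
python3 - <<'E'
from h import *
st();snap('wrist','w7');ext('w7');print(tool([.386,-.371,.045]))
E
```

```text
t 11.2 p [ 0.3862 -0.3705  0.1269] psi 1.651 tilt [ 0.003 -0.002 -1.   ] F [-0.5  0.1 -2.3] w 0.0198 gf 55.0
w7 244 356 301 343
[-0.035 -0.007  1.637]
```

View pics/w7.png

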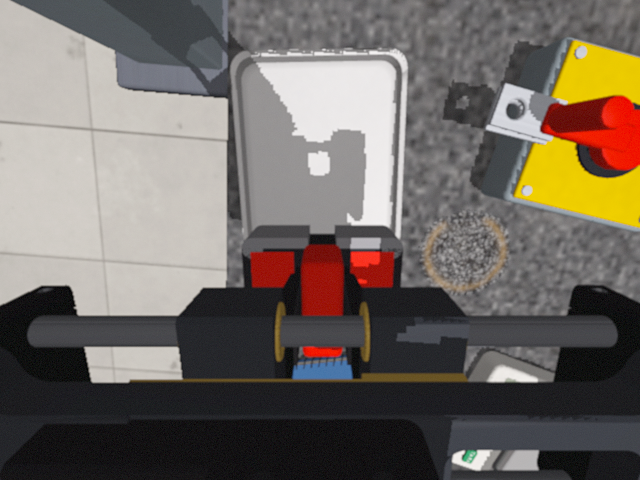

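send_rows(
  motion=[
    [-0.03,0,0.5,0,0,0,0.1],
    [-0.03,0,1.0,0,0,0,0.1],
    [-0.03,0,1.4,0,0,0,0.1],
    [-0.03,0,1.6,0,0,0,0.1],
    [-0.03,0,1.65,0,0,0,0.1],
    [-0.03,0,1.65,0,0,0,0.5],
    [-0.03,0,1.65,0,0,0,0.6],
    [-0.03,0,1.65,0,0,0,0.6],
  ],
)

```text
t: 12.05
eef_pos: [0.3883, -0.373, 0.0475]
tcp_rot: [0.002, 0.677, 0.736, -0.0]
force: [0.4, 0.6, -0.1]
grip_width: 0.0382
gripper_force: 0.0
```

Run:
```python
from h import *
st();b=np.array([.589,-.0957])+.164*np.array([.0333,.9994]);print(b,tool([*b,.15]))
snap('top','t2')
```

```text
t 12.05 p [ 0.3883 -0.373   0.0475] psi 1.6533 tilt [-0.003  0.002 -1.   ] F [ 0.4  0.6 -0.1] w 0.0382 gf 0.0
[0.5944612 0.0682016] [ 8.448  4.839 -2.063]
```

send_rows(
  motion=[
    [0,0,-0.7,0,0,0,0.6],
    [0.3,0.2,-1.5,0,0,0,0.6],
    [1.1,0.7,-2.1,0,0,0,0.6],
    [1.9,1.2,-2.1,0,0,0.3,0.6],
    [2.7,1.7,-2.1,0,0,0.6,0.6],
    [3.5,2.2,-2.1,0,0,0.9,0.6],
    [4.3,2.7,-2.1,0,0,1.1,0.6],
    [5.1,3.2,-2.1,0,0,1.1,0.6],
  ],
)

```text
t: 12.9
eef_pos: [0.5269, -0.1031, 0.1519]
tcp_rot: [0.001, 0.719, 0.695, 0.001]
force: [0.6, -0.5, -0.1]
grip_width: 0.057
gripper_force: 0.0
```

Run:
```python
from h import *
st();print(tool([.5945,.068,.15]))
```

```text
t 12.9 p [ 0.5269 -0.1031  0.1519] psi 1.5374 tilt [-0.001  0.002 -1.   ] F [ 0.6 -0.5 -0.1] w 0.057 gf 0.0
[3.464 1.237 0.038]
```

send_rows(
  motion=[
    [0.8,0.3,0,0,0,0,0.6],
    [1.6,0.6,0,0,0,0,0.6],
    [2.4,0.9,0,0,0,0,0.6],
    [3.1,1.1,0,0,0,0,0.6],
    [3.4,1.2,0.2,0,0,0,0.6],
    [3.4,1.2,0.3,0,0,0,0.6],
    [3.4,1.2,0.3,0,0,0,0.6],
  ],
)

```text
t: 13.6
eef_pos: [0.5903, 0.0625, 0.1341]
tcp_rot: [-0.001, 0.719, 0.695, -0.001]
force: [0.2, -0.1, 0.1]
grip_width: 0.0569
gripper_force: 0.0
```

Run:
```python
from h import *
st();print(tool([.5945,.068,.0465]))
```

```text
t 13.6 p [0.5903 0.0625 0.1341] psi 1.5379 tilt [-0.001 -0.003 -1.   ] F [ 0.2 -0.1  0.1] w 0.0569 gf 0.0
[0.114 0.086 1.751]
```

send_rows(
  motion=[
    [0.11,0.09,0.6,0,0,0,0.6],
    [0.11,0.09,1.2,0,0,0,0.6],
    [0.11,0.09,1.6,0,0,0,0.6],
    [0.11,0.09,1.74,0,0,0,0.5],
    [0.11,0.09,1.74,0,0,0,0.1],
    [0.11,0.09,1.74,0,0,0,0.1],
    [0.11,0.09,1.74,0,0,0,0.1],
    [0.11,0.09,1.74,0,0,0,0.1],
  ],
  force=55,
)

```text
t: 14.4
eef_pos: [0.597, 0.0685, 0.0502]
tcp_rot: [0.001, 0.719, 0.695, 0.001]
force: [-4.0, -0.6, 2.3]
grip_width: 0.0225
gripper_force: 1.7
```

Run:
```python
from h import *
st();snap('wrist','w8');st();ext('w8')
```

```text
t 14.4 p [0.597  0.0685 0.0502] psi 1.5378 tilt [ 0.     0.002 -1.   ] F [-4.  -0.6  2.3] w 0.0225 gf 1.7
t 14.45 p [0.5967 0.0686 0.05  ] psi 1.5379 tilt [ 0.     0.001 -1.   ] F [-0.3 -0.9  2.8] w 0.0199 gf 55.0
w8 244 351 299 340
```

send_rows(
  motion=[
    [0,-0.2,0,0,0,0,0.1],
    [0,-0.5,0,0,0,0,0.1],
    [0,-0.8,0,0,0,0,0.1],
    [0,-1.1,0,0,0,0,0.1],
    [0,-1.4,0,0,0,0,0.1],
    [0,-1.7,0,0,0,0,0.1],
    [0,-1.95,0,0,0,0,0.1],
    [0,-1.95,0,0,0,0,0.1],
  ],
)

```text
t: 15.25
eef_pos: [0.4977, 0.072, 0.05]
tcp_rot: [0.0, 0.718, 0.696, 0.0]
force: [-3.9, 0.1, 7.9]
grip_width: 0.0195
gripper_force: 55.0
```

Run:
```python
from h import *
st();snap('wrist','w9');ext('w9');print(tool([.3787,-.283,.16]))
```

```text
t 15.25 p [0.4977 0.072  0.05  ] psi 1.5384 tilt [ 0.  0. -1.] F [-3.9  0.1  7.9] w 0.0195 gf 55.0
w9 244 352 302 342
[-7.174 -2.151 -2.199]
```

send_rows(
  motion=[
    [0,0,-0.7,0,0,0,0.1],
    [-0.3,-0.3,-1.5,0,0,0,0.1],
    [-1.1,-0.8,-2.2,0,0,0,0.1],
    [-2.0,-1.3,-2.2,0,0,-0.3,0.1],
    [-2.9,-1.8,-2.2,0,0,-0.6,0.1],
    [-3.8,-2.15,-2.2,0,0,-0.9,0.1],
    [-4.7,-2.15,-2.2,0,0,-1.1,0.1],
    [-5.6,-2.15,-2.2,0,0,-1.1,0.1],
  ],
)

```text
t: 16.1
eef_pos: [0.3798, -0.2052, 0.1575]
tcp_rot: [-0.001, 0.677, 0.736, 0.0]
force: [1.5, -0.1, -2.3]
grip_width: 0.0197
gripper_force: 55.0
```

send_rows(
  motion=[
    [-0.7,-0.05,0,0,0,0,0.1],
    [-1.4,-0.1,0,0,0,0,0.1],
    [-1.57,-0.13,0,0,0,0,0.1],
    [-1.57,-0.13,0,0,0,0,0.1],
  ],
)

```text
t: 16.5
eef_pos: [0.3808, -0.2832, 0.1573]
tcp_rot: [-0.002, 0.678, 0.735, 0.0]
force: [0.9, 0.4, -2.9]
grip_width: 0.0193
gripper_force: 55.0
```

Run:
```python
from h import *
st();snap('wrist','w10');ext('w10');print(tool([.3787,-.283,.048]))
```

```text
t 16.5 p [ 0.3808 -0.2832  0.1573] psi 1.651 tilt [ 0.003 -0.002 -1.   ] F [ 0.9  0.4 -2.9] w 0.0193 gf 55.0
w10 244 352 302 342
[-0.017 -0.045  2.188]
```

send_rows(
  motion=[
    [0,-0.04,0.6,0,0,0,0.1],
    [0,-0.04,1.2,0,0,0,0.1],
    [0,-0.04,1.8,0,0,0,0.1],
    [0,-0.04,2.1,0,0,0,0.1],
    [0,-0.04,2.18,0,0,0,0.1],
    [0,-0.04,2.18,0,0,0,0.1],
    [0,-0.04,2.18,0,0,0,0.6],
    [0,-0.04,2.18,0,0,0,0.6],
  ],
)

```text
t: 17.35
eef_pos: [0.3813, -0.2843, 0.0517]
tcp_rot: [0.002, 0.677, 0.736, 0.0]
force: [0.6, -0.1, -0.7]
grip_width: 0.0308
gripper_force: 0.0
```

send_rows(
  motion=[
    [0,0,0,0,0,0,0.6],
    [0,0,-0.7,0,0,0,0.6],
    [0.5,0,-1.5,0,0,0,0.6],
    [1.3,0,-2.2,0,0,0,0.6],
    [2.2,0,-2.4,0,0,0,0.6],
    [3.1,0,-2.4,0,0,0,0.6],
    [4.0,0,-2.4,0,0,0,0.6],
    [4.9,0,-2.4,0,0,0,0.6],
  ],
)

```text
t: 18.15
eef_pos: [0.3599, -0.038, 0.171]
tcp_rot: [0.001, 0.678, 0.735, 0.001]
force: [0.8, 0.3, -0.6]
grip_width: 0.0568
gripper_force: 0.0
```

Run:
```python
from h import *
st();c=snap('top','t3');print(tool([.36,.20,.17]))
im=cv2.imread('pics/t3.png');cv2.imwrite('pics/t3c.png',cv2.resize(im[190:345,205:505],None,fx=2.6,fy=2.6,interpolation=2))
```

```text
t 18.15 p [ 0.3599 -0.038   0.171 ] psi 1.6518 tilt [-0.001  0.003 -1.   ] F [ 0.8  0.3 -0.6] w 0.0568 gf 0.0
[4.627 0.425 0.03 ]
```

View pics/t3c.png

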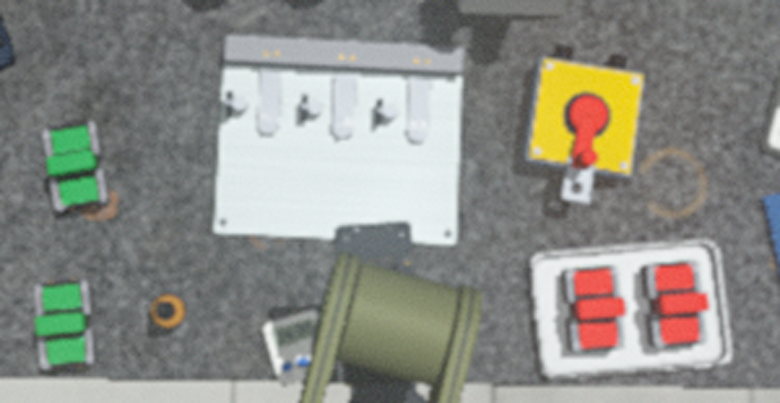

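Run:
```python
from h import *
print(tool([.357,.278,.12]))
a=lambda u,v,z:w('t3',205+u/2.6-.3,190+v/2.6-.3,z)
for q in [(268,134),(343,137),(416,142)]: print(a(*q,.016))
print('B',a(60,323,.068),'A',a(71,160,.068))
```

```text
[6.182 0.5   1.037]
[0.5644 0.0668 0.016 ]
[ 0.5624 -0.0152  0.016 ]
[ 0.5581 -0.095   0.016 ]
B [0.3565 0.2783 0.068 ] A [0.5264 0.2729 0.068 ]
```

send_rows(
  motion=[
    [0.9,0.1,0,0,0,0,0.6],
    [1.8,0.2,0,0,0,0,0.6],
    [2.7,0.3,0,0,0,0,0.6],
    [3.6,0.4,0,0,0,0,0.6],
    [4.5,0.5,0,0,0,-0.2,0.6],
    [5.4,0.5,0.3,0,0,-0.2,0.6],
    [6.1,0.5,0.8,0,0,-0.2,0.6],
    [6.1,0.5,1.0,0,0,-0.2,0.6],
  ],
)

```text
t: 19.0
eef_pos: [0.3585, 0.2693, 0.1184]
tcp_rot: [-0.001, 0.668, 0.744, -0.001]
force: [0.1, -0.8, -0.1]
grip_width: 0.0574
gripper_force: 0.0
```

send_rows(
  motion=[
    [0,0,0,0,0,0,0.6],
    [0,0,0,0,0,0,0.6],
  ],
)

```text
t: 19.2
eef_pos: [0.3602, 0.2662, 0.1203]
tcp_rot: [0.0, 0.67, 0.742, 0.0]
force: [1.0, -1.4, -0.1]
grip_width: 0.057
gripper_force: 0.0
```

Run:
```python
from h import *
st();snap('wrist','w11');print(tool([.3567,.278,.0417]))
im=cv2.imread('pics/w11.png');h=cv2.cvtColor(im,cv2.COLOR_BGR2HSV);m=cv2.inRange(h,(45,120,50),(80,255,255))
n,l,s,c=cv2.connectedComponentsWithStats(m)
for i in range(1,n):
    if s[i,4]>150: print(s[i],c[i])
print(px('w11',[.3567,.278,.068]))
```

```text
t 19.2 p [0.3602 0.2662 0.1203] psi 1.6732 tilt [-0.     0.001 -1.   ] F [ 1.  -1.4 -0.1] w 0.057 gf 0.0
[ 0.242 -0.057  1.583]
[ 303  197   31   75 2114] [318.53736991 233.50236518]
[ 266  202   35   52 1591] [283.41483344 227.41106223]
[ 339  202   32   51 1593] [354.2341494 226.5831764]
[ 515  226   66   76 4008] [545.52270459 260.15344311]
[ 476  233   34   50 1501] [492.34377082 257.48767488]
[319.3 241.1]
```

send_rows(
  motion=[
    [0.24,-0.06,0.5,0,0,0,0.6],
    [0.24,-0.06,1.1,0,0,0,0.6],
    [0.24,-0.06,1.5,0,0,0,0.6],
    [0.24,-0.06,1.6,0,0,0,0.5],
    [0.24,-0.06,1.6,0,0,0,0.1],
    [0.24,-0.06,1.6,0,0,0,0.1],
    [0.24,-0.06,1.6,0,0,0,0.1],
    [0.24,-0.06,1.6,0,0,0,0.1],
  ],
  force=55,
)

```text
t: 20.05
eef_pos: [0.3564, 0.2788, 0.041]
tcp_rot: [0.0, 0.67, 0.743, 0.001]
force: [-0.1, -0.5, -0.8]
grip_width: 0.0225
gripper_force: 0.0
```

Run:
```python
from h import *
st();snap('wrist','w12');ext('w12');st()
for n in('w5','w8'): ext(n)
print(tool([.44,.10,.12]),tool([.492,-.093,.11]))
```

```text
t 20.05 p [0.3564 0.2788 0.041 ] psi 1.6738 tilt [ 0.001  0.002 -1.   ] F [-0.1 -0.5 -0.8] w 0.0225 gf 0.0
w12 241 352 302 343
t 20.1 p [0.3562 0.2788 0.0408] psi 1.674 tilt [ 0.001  0.002 -1.   ] F [-0.6 -0.6  3.3] w 0.02 gf 55.0
w5 244 355 302 344
w8 244 351 299 340
[-3.728  1.301 -1.585] [-7.674  1.937 -1.386]
```

send_rows(
  motion=[
    [0,0,-0.6,0,0,0,0.1],
    [0,0.2,-1.4,0,0,0,0.1],
    [-0.4,0.6,-2.2,0,0,0,0.1],
    [-1.2,1.0,-2.4,0,0,0.3,0.1],
    [-2.1,1.4,-2.4,0,0,0.6,0.1],
    [-3.0,1.7,-2.4,0,0,0.9,0.1],
    [-3.9,1.9,-2.4,0,0,1.3,0.1],
    [-4.8,1.9,-2.4,0,0,1.3,0.1],
  ],
)

```text
t: 20.9
eef_pos: [0.4753, 0.0476, 0.1597]
tcp_rot: [0.0, 0.719, 0.695, 0.0]
force: [1.1, -0.4, -2.2]
grip_width: 0.0198
gripper_force: 55.0
```

Run:
```python
from h import *
st();print(tool([.489,-.0940,.07]))
```

```text
t 20.9 p [0.4753 0.0476 0.1597] psi 1.5373 tilt [ 0.     0.001 -1.   ] F [ 1.1 -0.4 -2.2] w 0.0198 gf 55.0
[-2.822  0.367  1.795]
```

send_rows(
  motion=[
    [-0.8,0.15,0,0,0,0,0.1],
    [-1.6,0.3,0,0,0,0,0.1],
    [-2.4,0.37,0.4,0,0,0,0.1],
    [-2.7,0.37,1.0,0,0,0,0.1],
    [-2.7,0.37,1.5,0,0,0,0.1],
    [-2.7,0.37,1.8,0,0,0,0.1],
    [-2.7,0.37,1.8,0,0,0,0.1],
  ],
)

```text
t: 21.6
eef_pos: [0.4865, -0.0853, 0.0669]
tcp_rot: [-0.003, 0.719, 0.695, -0.001]
force: [-0.2, 0.4, -2.0]
grip_width: 0.0199
gripper_force: 55.0
```

Run:
```python
from h import *
st();snap('wrist','w13');ext('w13');print(tool([.489,-.0940,.0472]))
```

```text
t 21.6 p [ 0.4865 -0.0853  0.0669] psi 1.538 tilt [ 0.001 -0.006 -1.   ] F [-0.2  0.4 -2. ] w 0.0199 gf 55.0
w13 241 352 302 342
[-0.17   0.028  0.432]
```

send_rows(
  motion=[
    [-0.17,0.03,0.1,0,0,0,0.1],
    [-0.17,0.03,0.25,0,0,0,0.1],
    [-0.17,0.03,0.39,0,0,0,0.1],
    [-0.17,0.03,0.39,0,0,0,0.1],
  ],
)

```text
t: 22.05
eef_pos: [0.4892, -0.0943, 0.0491]
tcp_rot: [-0.001, 0.719, 0.695, -0.0]
force: [-0.7, 0.4, -2.6]
grip_width: 0.02
gripper_force: 55.0
```

Run:
```python
from h import *
st();snap('wrist','w14');ext('w14');print(tool([.4928,-.0940,.0472]),tool([.5892,-.0971,.0472]))
```

```text
t 22.05 p [ 0.4892 -0.0943  0.0491] psi 1.538 tilt [ 0.001 -0.002 -1.   ] F [-0.7  0.4 -2.6] w 0.02 gf 55.0
w14 241 352 302 342
[0.01  0.066 0.047] [0.011 1.995 0.045]
```

View pics/w14.png

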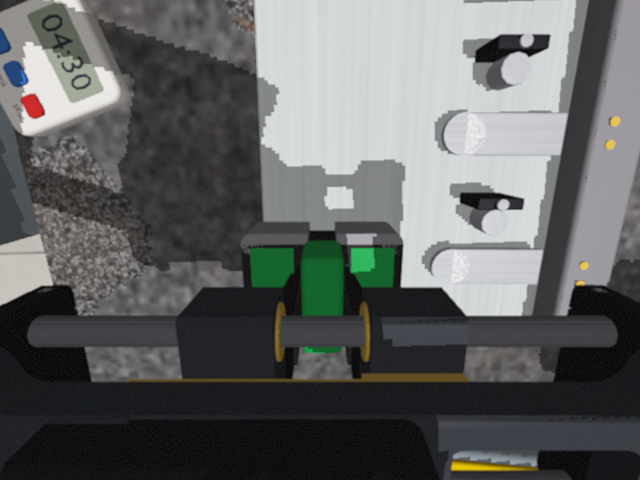

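send_rows(
  motion=[
    [0.01,0.1,0.04,0,0,0,0.1],
    [0.01,0.3,0.04,0,0,0,0.1],
    [0.01,0.5,0.04,0,0,0,0.1],
    [0.01,0.7,0.04,0,0,0,0.1],
    [0.01,0.9,0.04,0,0,0,0.1],
    [0.01,1.0,0.04,0,0,0,0.1],
  ],
)

```text
t: 22.7
eef_pos: [0.5408, -0.0958, 0.0479]
tcp_rot: [-0.0, 0.719, 0.695, -0.0]
force: [-5.0, -1.6, 0.3]
grip_width: 0.0197
gripper_force: 55.0
```

Run:
```python
from h import *
st();snap('wrist','w15');ext('w15');print(tool([.5892,-.0971,.0472]));st()
```

```text
t 22.7 p [ 0.5408 -0.0958  0.0479] psi 1.5382 tilt [-0.    -0.001 -1.   ] F [-5.  -1.6  0.3] w 0.0197 gf 55.0
w15 241 352 302 342
[0.011 0.968 0.012]
t 22.75 p [ 0.5408 -0.0961  0.0479] psi 1.5385 tilt [-0.001 -0.001 -1.   ] F [-2.  -2.8 -2.4] w 0.0193 gf 55.0
```

On the rail with no slip; push home.

send_rows(
  motion=[
    [0.01,0.2,0.01,0,0,0,0.1],
    [0.01,0.4,0.01,0,0,0,0.1],
    [0.01,0.6,0.01,0,0,0,0.1],
    [0.01,0.8,0.01,0,0,0,0.1],
    [0.01,0.96,0.01,0,0,0,0.1],
    [0.01,0.98,0.01,0,0,0,0.1],
    [0.01,0.98,0.01,0,0,0,0.1],
    [0.01,0.98,0.01,0,0,0,0.1],
  ],
)

```text
t: 23.55
eef_pos: [0.5893, -0.0969, 0.0478]
tcp_rot: [0.001, 0.719, 0.695, 0.001]
force: [2.1, -1.9, -4.0]
grip_width: 0.0201
gripper_force: 55.0
```

Run:
```python
from h import *
st();snap('wrist','w16');ext('w16');ext('w5');print(tool([.5892,-.0971,.0472]));st()
```

```text
t 23.55 p [ 0.5893 -0.0969  0.0478] psi 1.5378 tilt [-0.     0.002 -1.   ] F [ 2.1 -1.9 -4. ] w 0.0201 gf 55.0
w16 241 351 302 342
w5 244 355 302 344
[-0.005 -0.002  0.012]
t 23.6 p [ 0.5893 -0.0968  0.0478] psi 1.5379 tilt [-0.     0.002 -1.   ] F [ 1.8 -1.8 -5.2] w 0.02 gf 55.0
```

send_rows(
  motion=[
    [0,0,0,0,0,0,0.6],
    [0,0,0,0,0,0,0.6],
    [0,0,0,0,0,0,0.6],
    [0,0,-0.7,0,0,0,0.6],
    [0.3,0,-1.4,0,0,0,0.6],
    [1.1,0,-1.9,0,0,-0.5,0.6],
    [2.0,-0.3,-1.9,0,0,-1.0,0.6],
    [2.9,-0.6,-1.9,0,0,-1.6,0.6],
  ],
)

```text
t: 24.4
eef_pos: [0.5643, 0.0503, 0.1448]
tcp_rot: [0.001, 0.657, 0.753, 0.001]
force: [0.8, 1.1, -0.2]
grip_width: 0.0564
gripper_force: 0.0
```

Run:
```python
from h import *
st();snap('top','t4');print(tool([.526,.273,.12]))
def comp(n):
  h=cv2.cvtColor(cv2.imread(f'pics/{n}.png'),cv2.COLOR_BGR2HSV);m=cv2.inRange(h,(45,120,50),(80,255,255))
  m=cv2.morphologyEx(m,cv2.MORPH_CLOSE,np.ones((7,7)))
  k,l,s,c=cv2.connectedComponentsWithStats(m)
  for i in range(1,k):
    if s[i,4]>60: print(n,s[i],c[i].round(1))
comp('t3');comp('t4')
```

```text
t 24.4 p [0.5643 0.0503 0.1448] psi 1.7067 tilt [-0.     0.003 -1.   ] F [ 0.8  1.1 -0.2] w 0.0564 gf 0.0
[ 4.388 -0.086  0.493]
t3 [223 238  19  31 434] [232.8 253. ]
t3 [219 299  19  31 438] [228.7 314.1]
t4 [358 219  17  28 376] [365.8 232.4]
t4 [223 238  19  31 437] [232.8 253.1]
```

send_rows(
  motion=[
    [0.9,0,0,0,0,0,0.6],
    [1.8,0,0,0,0,0,0.6],
    [2.7,-0.05,0.1,0,0,0,0.6],
    [3.6,-0.08,0.3,0,0,0,0.6],
    [4.2,-0.08,0.5,0,0,0,0.6],
    [4.2,-0.08,0.5,0,0,0,0.6],
    [4.2,-0.08,0.5,0,0,0,0.6],
  ],
)

```text
t: 25.15
eef_pos: [0.5312, 0.2567, 0.1175]
tcp_rot: [-0.0, 0.657, 0.754, -0.001]
force: [0.7, 0.2, -0.4]
grip_width: 0.057
gripper_force: 0.0
```

Run:
```python
from h import *
st();snap('wrist','w17');print(tool([.526,.273,.0415]))
im=cv2.imread('pics/w17.png');h=cv2.cvtColor(im,cv2.COLOR_BGR2HSV);m=cv2.inRange(h,(45,120,50),(80,255,255))
n,l,s,c=cv2.connectedComponentsWithStats(m)
for i in range(1,n):
    if s[i,4]>150: print(s[i],c[i])
print(px('w17',[.526,.273,.068]))
```

```text
t 25.15 p [0.5312 0.2567 0.1175] psi 1.7068 tilt [-0.001 -0.001 -1.   ] F [ 0.7  0.2 -0.4] w 0.057 gf 0.0
[ 0.351 -0.069  1.529]
[ 300  191   33   77 2153] [316.79470506 228.60613098]
[ 337  195   34   53 1619] [353.38171711 220.37245213]
[ 264  199   36   52 1630] [281.77239264 224.29325153]
[318.3 235.4]
```

send_rows(
  motion=[
    [0.35,-0.07,0.5,0,0,-0.5,0.6],
    [0.35,-0.07,1.0,0,0,-0.5,0.6],
    [0.35,-0.07,1.4,0,0,-0.5,0.6],
    [0.35,-0.07,1.53,0,0,-0.5,0.5],
    [0.35,-0.07,1.53,0,0,-0.5,0.1],
    [0.35,-0.07,1.53,0,0,-0.5,0.1],
    [0.35,-0.07,1.53,0,0,-0.5,0.1],
    [0.35,-0.07,1.53,0,0,-0.5,0.1],
  ],
  force=55,
)

```text
t: 26.0
eef_pos: [0.5267, 0.2737, 0.0426]
tcp_rot: [0.001, 0.638, 0.77, 0.001]
force: [0.4, -0.0, 1.0]
grip_width: 0.0225
gripper_force: 0.6
```

Run:
```python
from h import *
st();snap('wrist','w18');ext('w18');st();print(tool([.495,.072,.12]))
```

```text
t 26.0 p [0.5267 0.2737 0.0426] psi 1.7576 tilt [ 0.     0.002 -1.   ] F [ 0.4 -0.   1. ] w 0.0225 gf 0.6
w18 240 350 299 340
t 26.05 p [0.5264 0.2737 0.0424] psi 1.7577 tilt [ 0.     0.002 -1.   ] F [ 0.4  0.2 -0.3] w 0.0197 gf 55.0
[-3.846 -1.364 -1.555]
```

send_rows(
  motion=[
    [0,0,-0.6,0,0,0,0.1],
    [-0.3,-0.1,-1.3,0,0,0.3,0.1],
    [-1.0,-0.4,-1.5,0,0,0.8,0.1],
    [-1.8,-0.7,-1.5,0,0,1.3,0.1],
    [-2.6,-1.0,-1.5,0,0,1.8,0.1],
    [-3.4,-1.3,-1.2,0,0,2.1,0.1],
    [-3.8,-1.36,-0.8,0,0,2.1,0.1],
    [-3.8,-1.36,-0.5,0,0,2.1,0.1],
  ],
)

```text
t: 26.85
eef_pos: [0.4937, 0.0721, 0.0653]
tcp_rot: [0.0, 0.72, 0.694, -0.0]
force: [-0.1, 0.1, -2.0]
grip_width: 0.0201
gripper_force: 55.0
```

send_rows(
  motion=[
    [0,0,0,0,0,0,0.1],
    [0,0,0,0,0,0,0.1],
  ],
)

```text
t: 27.05
eef_pos: [0.4942, 0.075, 0.0661]
tcp_rot: [-0.0, 0.718, 0.696, -0.0]
force: [-0.3, -0.2, -0.7]
grip_width: 0.0199
gripper_force: 55.0
```

Run:
```python
from h import *
st();snap('wrist','w19');ext('w19');st();print(tool([.4967,.0701,.0480]))
```

```text
t 27.05 p [0.4942 0.075  0.0661] psi 1.5388 tilt [ 0.    -0.001 -1.   ] F [-0.3 -0.2 -0.7] w 0.0199 gf 55.0
w19 240 349 302 342
t 27.1 p [0.4948 0.0751 0.0668] psi 1.5393 tilt [ 0.     0.001 -1.   ] F [ 0.3 -0.5 -1.4] w 0.0197 gf 55.0
[-0.1    0.04   0.376]
```

send_rows(
  motion=[
    [-0.1,0,0.15,0,0,0,0.1],
    [-0.1,0,0.3,0,0,0,0.1],
    [-0.1,0,0.36,0,0,0,0.1],
    [-0.1,0,0.36,0,0,0,0.1],
    [-0.1,0,0.36,0,0,0,0.1],
  ],
)

```text
t: 27.6
eef_pos: [0.4941, 0.0692, 0.048]
tcp_rot: [-0.0, 0.719, 0.695, -0.0]
force: [0.1, 0.7, -1.5]
grip_width: 0.0194
gripper_force: 55.0
```

Run:
```python
from h import *
st();print(tool([.4967,.0701,.0480]),tool([.5967,.0667,.0480]))
```

```text
t 27.6 p [0.4941 0.0692 0.048 ] psi 1.538 tilt [ 0. -0. -1.] F [ 0.1  0.7 -1.5] w 0.0194 gf 55.0
[ 0.019  0.052 -0.   ] [ 0.017  2.053 -0.   ]
```

send_rows(
  motion=[
    [0.02,0.1,0,0,0,0,0.1],
    [0.02,0.3,0,0,0,0,0.1],
    [0.02,0.5,0,0,0,0,0.1],
    [0.02,0.7,0,0,0,0,0.1],
    [0.02,0.9,0,0,0,0,0.1],
    [0.02,1.0,0,0,0,0,0.1],
  ],
)

```text
t: 28.2
eef_pos: [0.5455, 0.0684, 0.0483]
tcp_rot: [0.0, 0.719, 0.695, 0.0]
force: [0.1, -0.3, -1.1]
grip_width: 0.0193
gripper_force: 55.0
```

Run:
```python
from h import *
st();snap('wrist','w20');ext('w20');st();print(tool([.5967,.0667,.0480]))
```

```text
t 28.2 p [0.5455 0.0684 0.0483] psi 1.5377 tilt [ 0.  0. -1.] F [ 0.1 -0.3 -1.1] w 0.0193 gf 55.0
w20 241 349 302 342
t 28.25 p [0.5458 0.0683 0.0483] psi 1.5376 tilt [ 0.     0.001 -1.   ] F [-0.2  0.1 -1. ] w 0.0199 gf 55.0
[1.000e-03 1.019e+00 8.000e-03]
```

send_rows(
  motion=[
    [0,0.2,0.01,0,0,0,0.1],
    [0,0.4,0.01,0,0,0,0.1],
    [0,0.6,0.01,0,0,0,0.1],
    [0,0.8,0.01,0,0,0,0.1],
    [0,0.95,0.01,0,0,0,0.1],
    [0,1.0,0.01,0,0,0,0.1],
    [0,1.0,0.01,0,0,0,0.1],
    [0,1.0,0.01,0,0,0,0.1],
  ],
)

```text
t: 29.05
eef_pos: [0.5947, 0.0669, 0.0478]
tcp_rot: [0.001, 0.719, 0.695, 0.001]
force: [3.1, -1.0, -1.7]
grip_width: 0.0201
gripper_force: 55.0
```

Run:
```python
from h import *
st();snap('wrist','w21');ext('w21');st()
```

```text
t 29.05 p [0.5947 0.0669 0.0478] psi 1.5379 tilt [ 0.     0.002 -1.   ] F [ 3.1 -1.  -1.7] w 0.0201 gf 55.0
w21 240 349 302 342
t 29.1 p [0.5946 0.0668 0.0479] psi 1.5379 tilt [-0.     0.002 -1.   ] F [ 3.1 -1.5 -2.8] w 0.0197 gf 55.0
```

send_rows(
  motion=[
    [0,0.02,0,0,0,0,0.1],
    [0,0.02,0,0,0,0,0.1],
    [0,0.02,0,0,0,0,0.6],
    [0,0.02,0,0,0,0,0.6],
    [0,0.02,0,0,0,0,0.6],
    [0,0,-0.7,0,0,0,0.6],
    [0,-0.5,-1.5,0,0,0,0.6],
    [0,-1.4,-2.3,0,0,0,0.6],
  ],
)

```text
t: 29.9
eef_pos: [0.5323, 0.0689, 0.1581]
tcp_rot: [0.0, 0.719, 0.695, 0.001]
force: [0.1, 0.5, 0.9]
grip_width: 0.0564
gripper_force: 0.0
```

send_rows(
  motion=[
    [0,-0.8,-0.3,0,0,0,0.6],
    [0,-1.7,-0.6,0,0,0,0.6],
    [0,-2.6,-0.6,0,0,0,0.6],
    [0,-2.6,-0.6,0,0,0,0.6],
    [0,-2.6,-0.6,0,0,0,0.6],
  ],
)

```text
t: 30.4
eef_pos: [0.4013, 0.0733, 0.1862]
tcp_rot: [0.001, 0.718, 0.696, 0.001]
force: [1.3, 0.5, 0.6]
grip_width: 0.0571
gripper_force: 0.0
```

Run:
```python
from h import *
st();snap('wrist','w22');c=snap('top','t5')
im=cv2.imread('pics/t5.png')
wr=cv2.imread('pics/w22.png')
a=cv2.resize(im[190:345,205:505],None,fx=2.6,fy=2.6,interpolation=2)
cv2.imwrite('pics/fin.png',np.vstack([a[:395,:780],np.zeros((1,780,3),np.uint8)]))
h=cv2.cvtColor(im,cv2.COLOR_BGR2HSV);m=cv2.morphologyEx(cv2.inRange(h,(45,120,50),(80,255,255)),cv2.MORPH_CLOSE,np.ones((7,7)))
k,l,s,cc=cv2.connectedComponentsWithStats(m)
for i in range(1,k):
    if s[i,4]>60: print(s[i],cc[i].round(1),w('t5',*cc[i],.06))
h=cv2.cvtColor(cv2.imread('pics/top1.png'),cv2.COLOR_BGR2HSV);m=cv2.inRange(h,(0,150,90),(8,255,255))|cv2.inRange(h,(172,150,90),(180,255,255));m=cv2.morphologyEx(m,cv2.MORPH_CLOSE,np.ones((7,7)))
k,l,s,cc=cv2.connectedComponentsWithStats(m)
for i in range(1,k):
    if 250<s[i,4]<600: print('red0',s[i],cc[i].round(1),w('top1',*cc[i],.06))
```

```text
t 30.4 p [0.4013 0.0733 0.1862] psi 1.5383 tilt [ 0.     0.002 -1.   ] F [1.3 0.5 0.6] w 0.0571 gf 0.0
[300 215  17  29 383] [307.5 229.4] [0.5914 0.0679 0.06  ]
[359 219  16  28 370] [366.2 232.4] [ 0.5857 -0.0948  0.06  ]
red0 [300 215  17  29 377] [308.1 229. ] [0.5925 0.0662 0.06  ]
red0 [359 219  17  28 371] [366.6 232.1] [ 0.5865 -0.096   0.06  ]
red0 [424 227  32  14 269] [436.8 234.2] [ 0.5839 -0.2909  0.06  ]
```

View pics/fin.png

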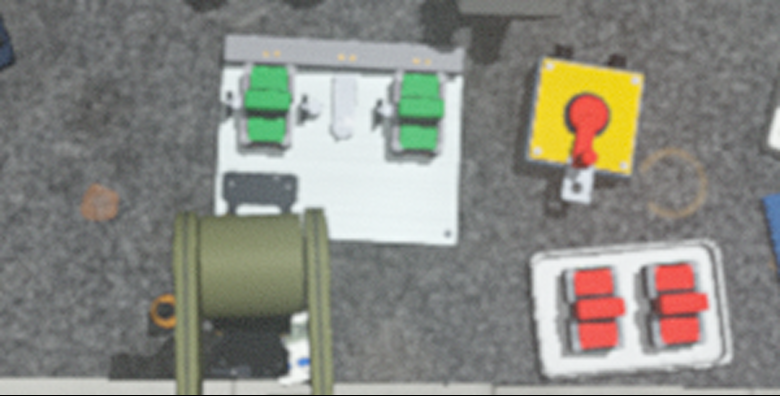

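The picture shows both green modules home in the outer bays, at the same pixels the spent ones had. Both red modules lie flat in the tray, and the isolator is off with its tab over the hasp.

```bash
python3 -c "
from cell import ctrl
print(ctrl.finish_job())"
```

```text
the job is handed in; nothing more can be done
None
```

I handed the job in at about 30 s of the 210 s allowed. In the last pictures the isolator is off with the holes lined up to about 1–2 mm, both spent modules are flat in the tray, and both fresh ones are home on the outer rails. The hand-in gave back no score.

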